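Turn the leaf of the temper-colour chart

ROBOT

A 6-joint arm with a two-finger parallel gripper is mounted at the origin on the work surface. World frame = base frame: x ahead of the robot, y to its left, z up, the work surface at z = 0. Lengths are in m, angles in rad, forces in N, time in s.
With the tool pointing down it reaches from about 0.35 to 0.975 m from the base axis. Payload 4.9 kg.
Tool frame: the origin (TCP) lies at the very end of the fingers, on their centre line; the grasp point (between the pads) lies 19 mm behind it (ctrl.pinch_z is the distance from the TCP to the grasp point, in m); z points along the fingers, y is the direction in which the jaws open and shut (so a half turn about z gives the same grasp; the last joint's range is limited). The gripper opens to 85 mm and grips with 20 to 120 N. Pads are 22 mm wide; open, the fingers measure 114 mm over their backs; the gripper's body (76 mm by 85 mm) begins 54 mm behind the grasp point. The pads swing forward as they close: fully open they stand 13 mm farther back than shut.
Start: joints at [1.19, 0.053, 1.613, -0, 1.476, -0.119], TCP at [0.162, 0.604, 0.231] pointing down, gripper open.
Joint ranges: [-3.01, 3.01], [-1.01, 2.22], [0.06, 2.58], [-1.02, 4.17], [0.09, 2.62], [-3.14, 3.14]. Speed limits (rad/s): [2.57, 2.57, 3.14, 3.14, 3.14, 3.14].

INTERFACE

Orientations are given as a rotation vector (axis times angle).
In Python, from station import ctrl gives the robot as it stands.
- The arm moves only by the tool carry_out, never from a script. Its argument "series" is a list of rows, each a list of 7 numbers: the shift along the world's x, y, z each as a share of 0.025 m, from -1 to 1, then the turn, a rotation vector about the world's x, y, z each as a share of 0.1 rad, from -1 to 1, then the opening, from 0 (shut) to 1 (fully open). A call has 1 to 12 rows; each row shifts and turns the commanded pose from where the row before left it; what a row does not reach is not made up. A row lasts 1/10 s, in which the tool goes at most 50 mm and 8.59 degrees, less where a joint would pass 70% of its speed; a pose out of reach is approached as far as the arm can. A call with a number of a shift or a turn outside -1 to 1 is refused whole. A call with a gripper value outside its range is refused whole. The fingers move at their own pace and stop on an object; "grip_force" is the grip in N (left out, the last holds). Time passes only in rows, so rows that do not move let the fingers close. It gives the time, the measured TCP pose, the force and the opening at its end, in the units of the state.
- ctrl.get_obs(): the state, without advancing time (a new reading comes with each control period).
- ctrl.get_image(name): name is "scene" or "top"; returns a dict with "frame" (400x640x3 uint8, blue, green, red), "fx", "fy", "cx", "cy" (pixels), "R" (3x3) and "t" (3): a world point X has camera coordinates R X + t. Camera axes: x right, y down, z forward; pixel columns grow to the right and rows downward; lengths in m; the calibration is good to about 2 mm. A picture is of the moment at which its call begins. There is no depth.
- ctrl.finish_job(): hands the job in, once; it reports no verdict.
Trained networks look in a picture, given as the dict that the camera call returned (one of the last four; its "shot" number tells which), for a name from the list of things; names that differ only in an ending like _2 or _b are one class to them, and where a whole thing is asked for, a point or a joint stands for the part that bears it (a point fixed in the world has none). Each returns a list of dicts, best first, with "p" (0 to 1); they miss things now and then, are a little off and sometimes report something else, mostly with a low value. They report only what shows in the picture. A call takes as long as a camera call. They do not tell look-alikes from the thing itself.
- ctrl.trace(picture, name): "mask" (400x640 bool, what is visible of it) and "rect" ([left, top, width, height] as shares, 0 to 1, of the picture: columns of its width, rows of its height, round what is visible of it).
- ctrl.mark_of(picture, name): "position" ([column, row] as shares, 0 to 1, of the picture: columns of its width, rows of its height: a listed point, or the origin of a listed thing).
The state is a dict: "t": time; "q": joint angles; "dq": joint speeds; "effort": joint torques, N m; "tool_pos": TCP position; "tool_rot": TCP orientation; "contact_force": force on the tool from outside, world axes, zero at the start; "wrist_torque": the same for the moment, N m; "opening": finger opening in m.
Only numpy, scipy, OpenCV 4.12 (cv2) and the standard library are available. Lean on these libraries where they do the work, as an engineer would, in place of code of your own. Each camera call takes 0.05 s, during which the arm holds its last target.

TASK

Turn the chart's red-edged leaf over its spine, away from the robot, until it lies fully flat on the far half of the board. First push the steel bar lying on that half off the board until it lies flat on the bench. Only push, gently, with the fingertips or the outside of the fingers: do not lift, pinch or squeeze the bar or the leaf, and leave the other things on the bench where they are.

Things in the scene. Friction and masses are not known exactly. Their poses are not given: they have to be found in the camera images.
- stand: the chart's base: a dark steel board screwed to the bench, 280 mm (its x) by 180 mm (its y) and 10 mm thick, with paper pages and rows of colour swatches on both halves. Origin: centre of the underside, on the bench. Its x axis points from the near half (robot side) to the far half; the spine runs along its y axis across the middle
- spine (a point): middle of the spine, the leaf's hinge axis, 14 mm above the bench; fixed to the board, same axes as stand (the hinge axis is its y)
- leaf (a joint): turn of the leaf about the spine in rad: 0 = flat on the near half, 1.57 = upright, 3.14 = flat on the far half (end stop). At the start the leaf slants up over the near half at 0.65 to 1.0 rad. A stiff friction hinge (0.17 N m) keeps it where it is left, so it does not fall flat by itself: it takes about 1 to 4 N near the free edge to turn it
- leaf_edge (a point): middle of the leaf's free edge, 125 mm from the hinge axis, half way through its thickness; turns with the leaf. The leaf is a rigid plate with red edges and colour swatches on both faces, 160 mm along the spine, 5 mm thick, about 160 g, reaching from 10 to 125 mm from the hinge axis
- bar_center (a point): centre of a loose square steel bar with a blue band near one end, 70 mm (its x) by 20 by 20 mm, about 200 g. At the start it lies on the far half of the board (centre 20 mm above the bench), its length roughly across the spine; lying on the bench its centre is 10 mm up. While it is there the leaf cannot lie flat
- drift: brass drift standing upright on the bench beside the far half of the board, on the board's +y side; 32 mm wide at the foot, 66 mm tall; origin under its centre. Leave alone. (The bench on the other, -y, side of the board is clear for about 100 mm)
- tin: can with a yellow label, 64 mm wide, 85 mm tall, off to the right (-y); origin under its centre. Leave alone
- hammer: hammer lying off to the left (+y); origin at the underside. Leave alone
- brush: brush lying off to the right (-y); origin at the underside. Leave alone
- wrench: wrench lying off to the left (+y); origin at the underside. Leave alone
- cup: steel cup, 72 mm wide, 80 mm tall, off to the right (-y); origin under its centre. Leave alone
Not all that is in view belongs to the job. Of the things like the part that bears bar_center, leave any that is yellow; of the rest the smaller one is meant.

How it is judged:
By the outcome, as a careful person would: the job done as asked, in the order asked, and still so for the second after the job is handed in, with the robot touching nothing.
It also fails if it takes over 58 s, if anything falls off the work surface, if the arm or the gripper's body presses on something with over 40 N, if the wrist force passes 120 N, or if a joint passes its speed limit or range.

## Working session

There is one attempt and no reset: what is moved stays moved. The work goes in short steps, Python scripts to look and compute and a tool call to move; the robot and the scene stay as the last step left them, time stands still between calls to the robot, and variables do not carry over. Pictures are saved under pics/ and viewed, and the job is handed in when it is done.

Besides the shell and the picture viewer there is one more tool, called after "Call:" as name(argument=value, ...) on one line, values as JSON. carry_out: Moves the arm, as the interface text tells. Shift numbers are shares of 0.025 m and turn numbers shares of 0.1 rad, none past 1 either way. Its arguments: {"type":"object","properties":{"series":{"type":"array"},"grip_force":{"type":"number"}},"required":["series"]}

```bash
mkdir -p pics; ls; cat > h.py <<'E'
import sys,numpy as np,cv2
from station import ctrl
def shot(n,f):
    p=ctrl.get_image(n); cv2.imwrite('pics/'+f,p['frame']); return p
def ray(p,uv):
    R=np.array(p['R']);t=np.array(p['t'])
    d=R.T@np.array([(uv[0]-p['cx'])/p['fx'],(uv[1]-p['cy'])/p['fy'],1.]);return -R.T@t,d
def onz(p,uv,z):
    c,d=ray(p,uv);return c+d*(z-c[2])/d[2]
def proj(p,X):
    c=np.array(p['R'])@np.array(X)+np.array(p['t']);return np.array([p['fx']*c[0]/c[2]+p['cx'],p['fy']*c[1]/c[2]+p['cy']])
E
python3 - <<'E'
from h import *
o=ctrl.get_obs();print(o)
for n in('scene','top'):
    p=shot(n,n+'0.png')
    print(n,-np.array(p['R']).T@p['t'])
    for k in('stand','spine','leaf_edge','bar_center','drift','tin','cup','hammer','brush','wrench'):
        for m in ctrl.mark_of(p,k)[:4]:
            uv=np.array(m['position'])*[640,400]
            print(k,round(m['p'],2),uv.round(1),[onz(p,uv,z).round(3)[:2].tolist() for z in(0,.014,.02)])
E
```

```text
pics
{'t': 0.0, 'q': array([ 1.18998006e+00,  5.33641114e-02,  1.61429492e+00, -1.25842286e-05,
        1.47602124e+00, -1.18965889e-01]), 'dq': array([-0.00198381,  0.00040541, -0.00105517,  0.00198811, -0.00079292,
       -0.00099342]), 'effort': array([ 1.32181063e-03, -3.93706620e+01, -3.70165443e+01, -8.21990352e-05,
        7.04276143e-03, -2.83819773e-06]), 'tool_pos': array([0.16153934, 0.60311125, 0.23005799]), 'tool_rot': array([-0.41007163, -3.11420428,  0.00318171]), 'contact_force': array([ 0.40216458, -0.2130033 ,  0.12835145]), 'wrist_torque': array([0.10719337, 0.02555861, 0.05679915]), 'opening': 0.08548133495447491}
scene [ 1.35939841 -1.01747208  0.9572484 ]
stand 0.97 [341.3 197.8] [[0.561, 0.141], [0.573, 0.124], [0.578, 0.117]]
spine 0.9 [336.1 192.9] [[0.53, 0.153], [0.542, 0.136], [0.548, 0.129]]
leaf_edge 0.8 [316.5 172.4] [[0.398, 0.215], [0.412, 0.197], [0.418, 0.189]]
leaf_edge 0.23 [386.1 161.5] [[0.549, 0.439], [0.561, 0.418], [0.566, 0.408]]
bar_center 0.73 [384.1 240.3] [[0.791, 0.04], [0.799, 0.025], [0.803, 0.018]]
bar_center 0.63 [358.7 199.8] [[0.6
[... 1209 characters left out ...]
3], [0.799, 0.013]]
bar_center 0.55 [342.3 197.6] [[0.599, -0.087], [0.598, -0.086], [0.597, -0.086]]
bar_center 0.54 [274.8 183.2] [[0.644, 0.143], [0.642, 0.142], [0.641, 0.141]]
drift 0.56 [227.2 207.8] [[0.556, 0.302], [0.555, 0.299], [0.555, 0.298]]
tin 0.81 [435.4 275.4] [[0.344, -0.402], [0.345, -0.399], [0.345, -0.397]]
cup 0.9 [447.3 222.6] [[0.522, -0.443], [0.521, -0.439], [0.521, -0.437]]
hammer 0.74 [183.2 206.3] [[0.558, 0.451], [0.557, 0.447], [0.556, 0.445]]
brush 0.7 [455.8 184.4] [[0.653, -0.472], [0.651, -0.468], [0.65, -0.466]]
wrench 0.79 [211.3 265.8] [[0.36, 0.348], [0.361, 0.344], [0.361, 0.343]]
wrench 0.21 [288.8 235.8] [[0.466, 0.091], [0.466, 0.09], [0.466, 0.09]]
```

```bash
python3 - <<'E'
import cv2
a=cv2.imread('pics/scene0.png')[110:290,250:450];cv2.imwrite('pics/s0c.png',cv2.resize(a,None,fx=3.3,fy=3.3,interpolation=2))
a=cv2.imread('pics/top0.png')[110:290,200:380];cv2.imwrite('pics/t0c.png',cv2.resize(a,None,fx=3.3,fy=3.3,interpolation=2))
E
```

```text
(no output)
```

View pics/s0c.png

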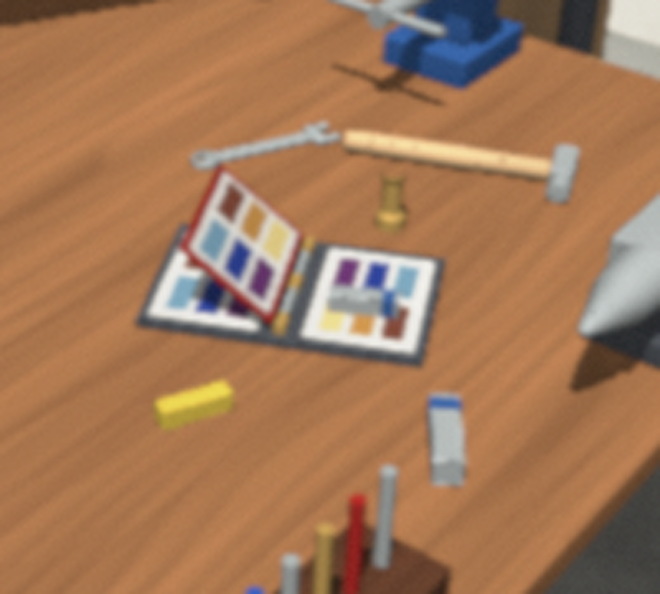

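View pics/t0c.png

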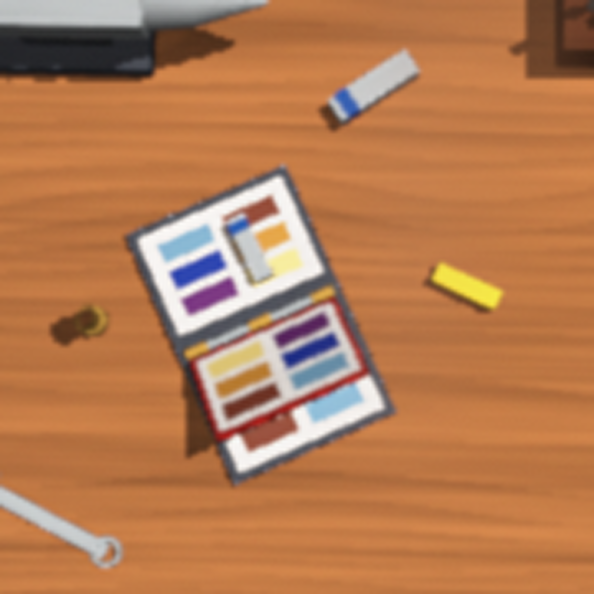

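View pics/scene0.png

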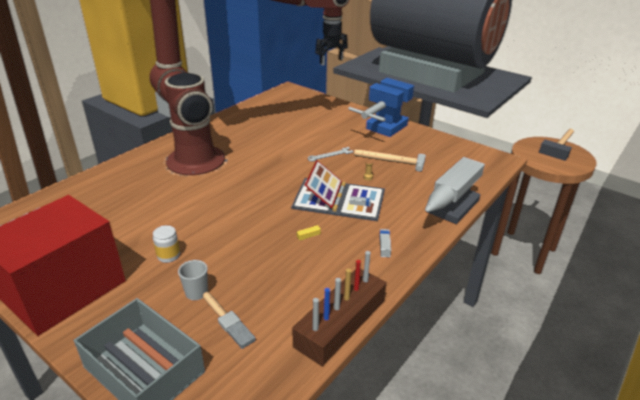

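```bash
cat > fit.py <<'E'
from h import *
from scipy.optimize import least_squares
S=lambda a,b:(a/3.3+250-.35,b/3.3+110-.35); T=lambda a,b:(a/3.3+200-.35,b/3.3+110-.35)
ps=ctrl.get_image('scene');pt=ctrl.get_image('top')
obs=[(pt,T(283,168),(140,-90)),(pt,T(127,237),(140,90)),(pt,T(392,410),(-140,-90)),(pt,T(235,480),(-140,90)),
(ps,S(443,260),(140,90)),(ps,S(420,357),(140,-90)),(ps,S(140,321),(-140,-90)),(ps,S(182,228),(-140,90))]
def W(v,l,z):
    c,s=np.cos(v[2]),np.sin(v[2]);return [v[0]+c*l[0]/1e3-s*l[1]/1e3,v[1]+s*l[0]/1e3+c*l[1]/1e3,z]
f=lambda v:np.concatenate([proj(p,W(v,l,.01))-u for p,u,l in obs])
r=least_squares(f,[.55,.12,.4]);v=r.x;print(v,r.fun.round(1))
def L(X):
    c,s=np.cos(v[2]),np.sin(v[2]);d=np.array(X[:2])-v[:2];return np.array([c*d[0]+s*d[1],-s*d[0]+c*d[1]])*1e3
# leaf angle
lo=[(ps,S(222,168),80),(ps,S(185,246),-80),(pt,T(219,438),80),(pt,T(366,375),-80)]
def g(a):return np.concatenate([proj(p,W(v,(-125*np.cos(a[0]),y),.014+.125*np.sin(a[0])))-u for p,u,y in lo])
q=least_squares(g,[.8]);print('leaf',q.x,q.fun.round(1))
# bar: vertices on top face z=.03 in top
for e in [(237,222),(262,278),(230,226),(245,217),(272,275),(253,283)]: X=onz(pt,T(*e),.028);print('bar',X.round(3),L(X).round(1))
for p,n in((pt,'t'),(ps,'s')):
    for m in ctrl.mark_of(p,'bar_center'):
        X=onz(p,np.array(m['position'])*[640,400],.02); print(n,'bc',m['p'],X.round(3),L(X).round(1))
    for k in ('drift','leaf_edge'):
      for m in ctrl.mark_of(p,k)[:2]:
        X=onz(p,np.array(m['position'])*[640,400],0); print(n,k,m['p'],X.round(3),L(X).round(1))
X=onz(pt,T(97,318),.066);print('drifttop',L(X))
E
python3 fit.py
```

```text
[0.56040239 0.12831489 0.44726833] [ 0.3 -1.5 -1.1 -0.7  1.4  0.4 -0.2  1.5  0.8 -0.6  1.2  0.9 -1.3 -0.5
 -0.6 -1.4]
leaf [0.69572674] [-0.7 -1.3 -0.9  0.2 -0.8  0.7  0.9 -1.2]
bar [0.661 0.152 0.028] [100.8 -21.7]
bar [0.604 0.125 0.028] [ 38.1 -21.5]
bar [0.656 0.159 0.028] [ 99.9 -13.6]
bar [0.666 0.144 0.028] [102.1 -31.1]
bar [0.607 0.115 0.028] [ 36.7 -31.9]
bar [0.599 0.134 0.028] [ 37.2 -11.2]
t bc 0.85 [0.805 0.012 0.02 ] [ 170.7 -210.6]
t bc 0.7 [ 0.6   -0.088  0.02 ] [ -57.5 -212.5]
t drift 0.59 [ 0.517 -0.451  0.   ] [-289.8 -503.2]
t drift 0.44 [0.554 0.31  0.   ] [ 72.8 166.9]
t leaf_edge 0.84 [0.471 0.085 0.   ] [-99.8  -0.3]
s bc 0.57 [0.634 0.133 0.02 ] [ 68.6 -28. ]
s bc 0.51 [0.801 0.019 0.02 ] [ 169.7 -202.6]
s bc 0.47 [ 0.604 -0.088  0.02 ] [ -54.6 -213.4]
s drift 0.62 [ 0.55   0.308 -0.   ] [ 67.9 166.7]
drifttop [ 63.45874157 141.12950815]
```

Call:
carry_out(series=[[0.95, -0.9, 0, 0, 0, -0.72, 0.3], [0.95, -0.9, 0, 0, 0, -0.72, 0.3], [0.95, -0.9, 0, 0, 0, -0.72, 0.3], [0.95, -0.9, 0, 0, 0, -0.72, 0.3], [0.95, -0.9, 0, 0, 0, -0.72, 0.3], [0.95, -0.9, 0, 0, 0, -0.72, 0.3], [0.95, -0.9, 0, 0, 0, -0.72, 0.3], [0.95, -0.9, 0, 0, 0, -0.72, 0.3], [0.95, -0.9, 0, 0, 0, -0.72, 0.3], [0.95, -0.9, 0, 0, 0, -0.72, 0.3], [0.95, -0.9, 0, 0, 0, -0.72, 0.3], [0.95, -0.9, 0, 0, 0, -0.72, 0.3]])

```text
t: 2.7
tool_pos: [0.4476, 0.3326, 0.2314]
tool_rot: [1.68, 2.654, 0.001]
contact_force: [-0.0, 0.6, -0.2]
opening: 0.026
```

Call:
carry_out(series=[[0.95, -0.9, 0, 0, 0, 0, 0.3], [0.95, -0.9, 0, 0, 0, 0, 0.3], [0.95, -0.9, 0, 0, 0, 0, 0.3], [0.95, -0.9, 0, 0, 0, 0, 0.3], [0.95, -0.9, 0, 0, 0, 0, 0.3], [0.95, -0.9, 0, 0, 0, 0, 0.3], [0.95, -0.9, 0, 0, 0, 0, 0.3], [0, 0, 0, 0, 0, 0, 0.3], [0, 0, 0, 0, 0, 0, 0.3]])

```text
t: 3.6
tool_pos: [0.6131, 0.1758, 0.231]
tool_rot: [-1.678, -2.655, 0.0]
contact_force: [-0.4, -0.1, -0.5]
opening: 0.0256
```

```bash
cat > st.py <<'E'
from h import *
from scipy.spatial.transform import Rotation as Ro
v=np.array([.5604,.1283,.4473])
def st():
    o=ctrl.get_obs();M=Ro.from_rotvec(o['tool_rot']).as_matrix();d=o['tool_pos'][:2]-v[:2];c,s=np.cos(v[2]),np.sin(v[2])
    print('t',round(o['t'],2),'tcp',o['tool_pos'].round(4),'loc',(np.array([c*d[0]+s*d[1],-s*d[0]+c*d[1]])*1e3).round(1),'jawdeg',np.degrees(np.arctan2(M[1,1],M[0,1])).round(1),'z',M[:,2].round(3),'F',o['contact_force'].round(1),'op',round(o['opening'],4));return o
def pic(n,f,c,k):
    p=ctrl.get_image(n);a=p['frame'][c[1]:c[3],c[0]:c[2]];cv2.imwrite('pics/'+f,cv2.resize(a,None,fx=k,fy=k,interpolation=2));return p
E
python3 - <<'E'
from st import *
st();pic('scene','s1.png',(250,110,450,290),3.3)
E
```

```text
t 3.6 tcp [0.6131 0.1758 0.231 ] loc [68.1 20.1] jawdeg 25.4 z [-0.001  0.    -1.   ] F [-0.4 -0.1 -0.5] op 0.0256
```

View pics/s1.png

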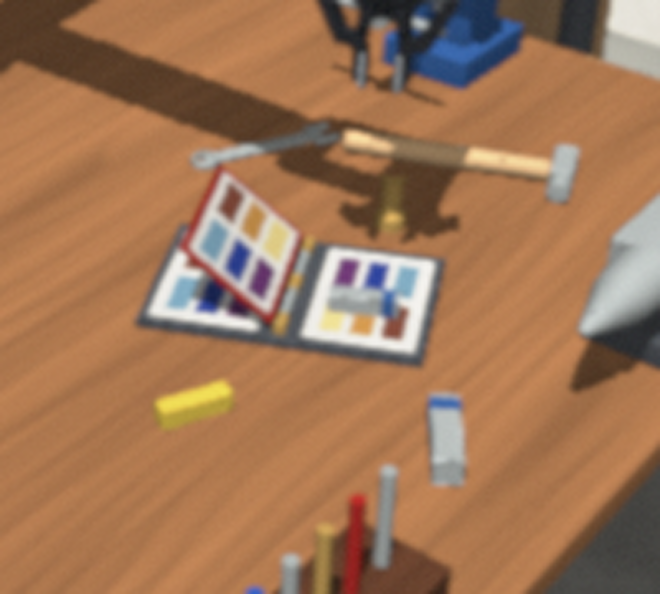

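The gripper hangs above the far half (tips near crop (380,85)) and nothing has moved. Next I'll descend beside the bar.

Call:
carry_out(series=[[0, 0, -0.9, 0, 0, 0, 0.3], [0, 0, -0.9, 0, 0, 0, 0.3], [0, 0, -0.9, 0, 0, 0, 0.3], [0, 0, -0.9, 0, 0, 0, 0.3], [0, 0, -0.9, 0, 0, 0, 0.3], [0, 0, -0.9, 0, 0, 0, 0.3], [0, 0, -0.9, 0, 0, 0, 0.3], [0, 0, -0.9, 0, 0, 0, 0.3], [0, 0, -0.8, 0, 0, 0, 0.3], [0, 0, -0.4, 0, 0, 0, 0.3], [0, 0, 0, 0, 0, 0, 0.3]])

```text
t: 4.75
tool_pos: [0.6111, 0.1768, 0.0196]
tool_rot: [-1.673, -2.656, 0.003]
contact_force: [-0.4, 0.1, -0.2]
opening: 0.0256
```

```bash
python3 - <<'E'
from st import *
st();pic('scene','s2.png',(300,150,420,240),6)
E
```

```text
t 4.75 tcp [0.6111 0.1768 0.0196] loc [66.7 21.8] jawdeg 25.6 z [-0.003 -0.    -1.   ] F [-0.4  0.1 -0.2] op 0.0256
```

View pics/s2.png

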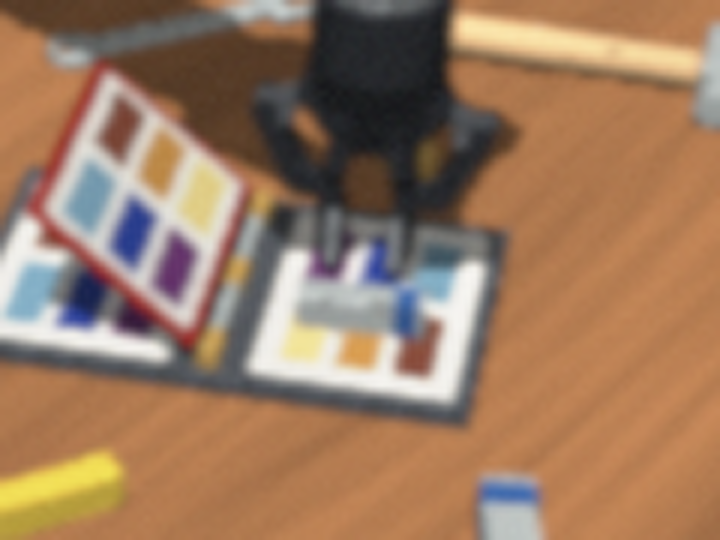

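Call:
carry_out(series=[[-0.11, -0.05, -0.1, 0, 0, 0, 0.3], [0.09, -0.18, 0, 0, 0, 0, 0.3], [0.09, -0.18, 0, 0, 0, 0, 0.3], [0.09, -0.18, 0, 0, 0, 0, 0.3], [0.09, -0.18, 0, 0, 0, 0, 0.3], [0.09, -0.18, 0, 0, 0, 0, 0.3], [0.09, -0.18, 0, 0, 0, 0, 0.3], [0.09, -0.18, 0, 0, 0, 0, 0.3], [0.09, -0.18, 0, 0, 0, 0, 0.3], [0.09, -0.18, 0, 0, 0, 0, 0.3], [0.09, -0.18, 0, 0, 0, 0, 0.3], [0.09, -0.18, 0, 0, 0, 0, 0.3]])

```text
t: 6.0
tool_pos: [0.6352, 0.1251, 0.0188]
tool_rot: [-1.676, -2.657, -0.0]
contact_force: [-0.7, 3.0, 2.2]
opening: 0.0255
```

```bash
python3 - <<'E'
from st import *
st();pic('scene','s3.png',(300,150,420,240),6)
E
```

```text
t 6.0 tcp [0.6352 0.1251 0.0188] loc [ 66.  -35.2] jawdeg 25.5 z [-0.  0. -1.] F [-0.7  3.   2.2] op 0.0255
```

View pics/s3.png

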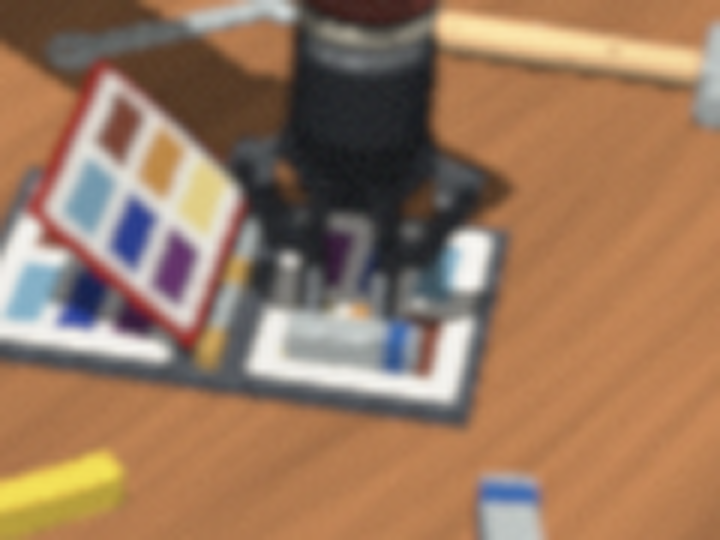

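Call:
carry_out(series=[[0.09, -0.18, 0, 0, 0, 0, 0.3], [0.09, -0.18, 0, 0, 0, 0, 0.3], [0.09, -0.18, 0, 0, 0, 0, 0.3], [0.09, -0.18, 0, 0, 0, 0, 0.3], [0.09, -0.18, 0, 0, 0, 0, 0.3], [0.09, -0.18, 0, 0, 0, 0, 0.3], [0.09, -0.18, 0, 0, 0, 0, 0.3], [0.09, -0.18, 0, 0, 0, 0, 0.3], [0.09, -0.18, 0, 0, 0, 0, 0.3], [0.09, -0.18, 0, 0, 0, 0, 0.3], [0.09, -0.18, 0, 0, 0, 0, 0.3], [0, 0, 0, 0, 0, 0, 0.3]])

```text
t: 7.25
tool_pos: [0.6601, 0.0752, 0.0188]
tool_rot: [1.677, 2.656, -0.0]
contact_force: [0.4, 0.0, 0.3]
opening: 0.0255
```

```bash
python3 - <<'E'
from st import *
st();pic('scene','s4.png',(300,150,420,240),6)
E
```

```text
t 7.25 tcp [0.6601 0.0752 0.0188] loc [ 67. -91.] jawdeg 25.5 z [ 0.    -0.001 -1.   ] F [0.4 0.  0.3] op 0.0255
```

View pics/s4.png

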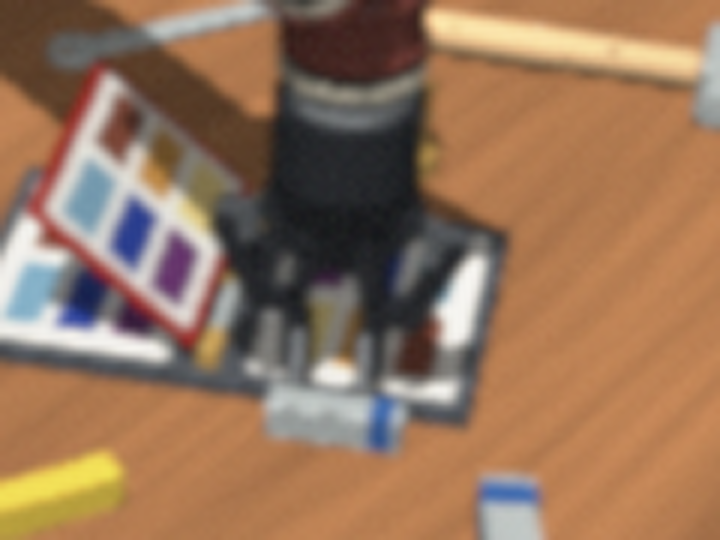

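The bar is now at the board's edge (crop (335,418)) and may still be leaning on it, so I'll push a bit more.

Call:
carry_out(series=[[0.09, -0.18, 0, 0, 0, 0, 0.3], [0.09, -0.18, 0, 0, 0, 0, 0.3], [0.09, -0.18, 0, 0, 0, 0, 0.3], [0, 0, 0, 0, 0, 0, 0.3], [-0.09, 0.18, 0, 0, 0, 0, 0.3], [-0.18, 0.36, 0, 0, 0, 0, 0.3], [0, 0, 0.8, 0, 0, 0, 0.2], [0, 0, 0.9, 0, 0, 0, 0], [0, 0, 0.9, 0, 0, 0, 0], [0, 0, 0.9, 0, 0, 0, 0], [0, 0, 0.9, 0, 0, 0, 0], [0, 0, 0.9, 0, 0, 0, 0]])

```text
t: 8.5
tool_pos: [0.6592, 0.0767, 0.152]
tool_rot: [-1.675, -2.657, 0.0]
contact_force: [0.4, -0.7, 0.3]
opening: -0.0001
```

Call:
carry_out(series=[[-0.8, 0, 0.8, 0, 0, 0, 0], [-0.9, 0, 0.9, 0, 0, 0, 0], [-0.9, 0, 0, 0, 0, 0, 0], [-0.9, 0, 0, 0, 0, 0, 0], [0, 0, 0, 0, 0, 0, 0]])

```text
t: 9.0
tool_pos: [0.57, 0.0768, 0.1935]
tool_rot: [-1.675, -2.657, 0.001]
contact_force: [-0.3, 0.2, -0.4]
opening: 0.0001
```

```bash
python3 - <<'E'
from st import *
st();p=pic('scene','s5.png',(300,150,420,240),6);pic('top','t5.png',(200,110,380,290),3.3)
for m in ctrl.mark_of(p,'bar_center'):print(m['p'],np.array(m['position'])*[640,400],onz(p,np.array(m['position'])*[640,400],.01))
E
```

```text
t 9.0 tcp [0.57   0.0768 0.1935] loc [-13.7 -50.6] jawdeg 25.6 z [-0.001 -0.    -1.   ] F [-0.3  0.2 -0.4] op 0.0001
0.82 [384.   238.72] [0.79230132 0.03551495 0.01      ]
0.65 [308.608 234.2  ] [ 0.6069804  -0.08775384  0.01      ]
0.52 [352.32 223.6 ] [0.67770443 0.03685476 0.01      ]
```

View pics/s5.png

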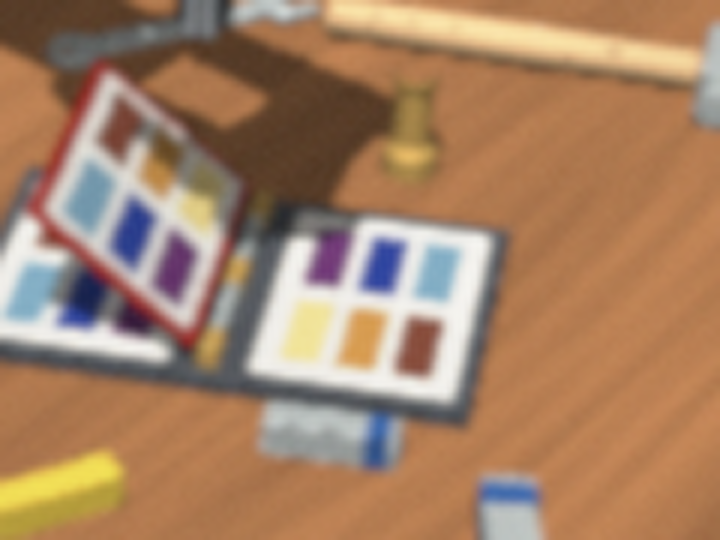

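View pics/t5.png

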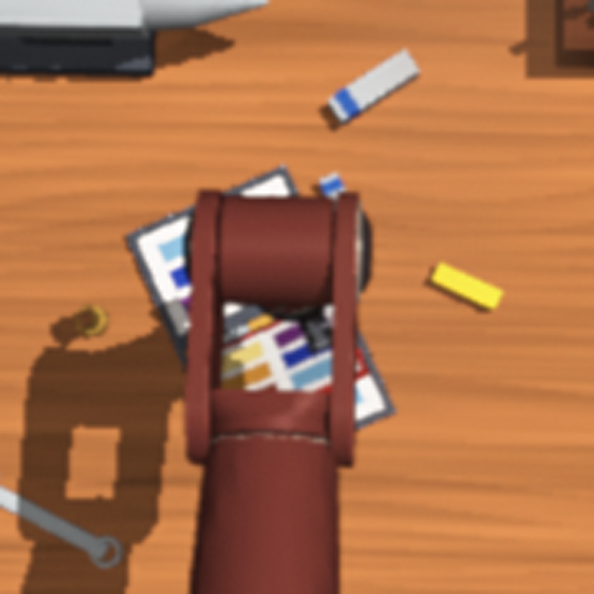

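Call:
carry_out(series=[[-0.88, -0.05, 0, 0, 0, 0, 0], [-0.88, -0.05, 0, 0, 0, 0, 0], [-0.88, -0.05, 0, 0, 0, 0, 0], [-0.88, -0.05, 0, 0, 0, 0, 0], [-0.88, -0.05, 0, 0, 0, 0, 0], [-0.88, -0.05, 0, 0, 0, 0, 0], [0, 0, -0.9, 0, 0, 0, 0], [0, 0, -0.9, 0, 0, 0, 0], [0, 0, -0.9, 0, 0, 0, 0], [0, 0, -0.9, 0, 0, 0, 0], [0, 0, -0.9, 0, 0, 0, 0], [0, 0, -0.2, 0, 0, 0, 0]])

```text
t: 10.35
tool_pos: [0.4387, 0.0685, 0.0735]
tool_rot: [-1.674, -2.653, 0.004]
contact_force: [-0.5, 0.1, 0.2]
opening: 0.0003
```

```bash
python3 - <<'E'
from st import *
st();p=pic('scene','s6.png',(280,130,400,220),6)
E
```

```text
t 10.35 tcp [0.4387 0.0685 0.0735] loc [-135.6   -1.3] jawdeg 25.5 z [-0.005  0.    -1.   ] F [-0.5  0.1  0.2] op 0.0003
```

View pics/s6.png

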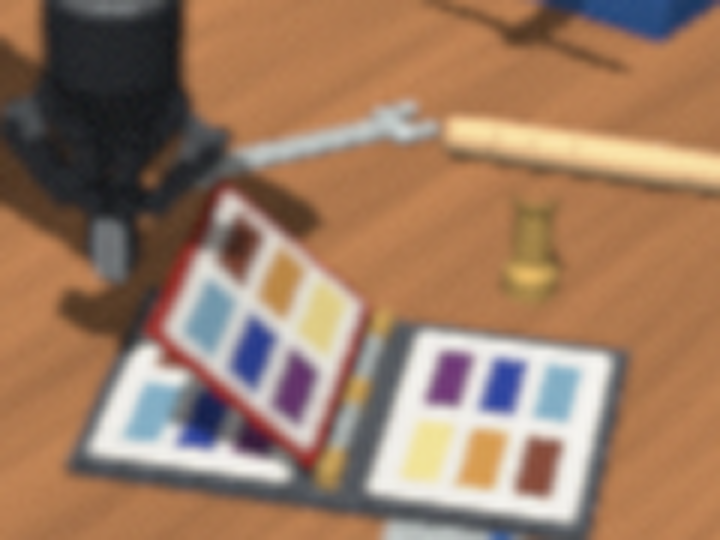

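```bash
python3 - <<'E'
from st import *
print(ctrl.get_obs()['q'].round(2))
d=11;c,s=np.cos(v[2]),np.sin(v[2])
def tip(a,r=100):
    if a<np.pi/2: l=-125*np.cos(a)-2.5*np.sin(a)-d; h=125*np.sin(a)+14-25
    else: l=-r*np.cos(a)-2.5*np.sin(a)-d; h=14+r*np.sin(a)-2.5*np.cos(a)
    return np.array([v[0]+c*l/1e3,v[1]+s*l/1e3,h/1e3])
A=np.linspace(.7,np.pi,31)
P=[tip(a) for a in A]
for i,a in enumerate(A):print(round(a,2),P[i].round(4),((P[i]-P[i-1])/.025).round(2) if i else '')
E
```

```text
[-0.01 -0.24  2.16 -0.    1.23 -0.46]
0.7 [0.4628 0.0815 0.0695] 
0.78 [0.4689 0.0844 0.077 ] [0.24 0.12 0.3 ]
0.86 [0.4755 0.0876 0.084 ] [0.26 0.13 0.28]
0.94 [0.4826 0.091  0.0903] [0.28 0.14 0.25]
1.03 [0.4901 0.0946 0.0959] [0.3  0.14 0.22]
1.11 [0.498  0.0984 0.1008] [0.32 0.15 0.2 ]
1.19 [0.5063 0.1024 0.105 ] [0.33 0.16 0.17]
1.27 [0.5149 0.1065 0.1084] [0.34 0.16 0.14]
1.35 [0.5237 0.1107 0.111 ] [0.35 0.17 0.1 ]
1.43 [0.5327 0.115  0.1128] [0.36 0.17 0.07]
1.51 [0.5418 0.1194 0.1138] [0.36 0.17 0.04]
1.6 [0.5504 0.1235 0.114 ] [0.34 0.17 0.01]
1.68 [0.5578 0.127  0.1137] [ 0.29  0.14 -0.01]
1.76 [0.565  0.1305 0.1127] [ 0.29  0.14 -0.04]
1.84 [0.5722 0.134  0.1111] [ 0.29  0.14 -0.07]
1.92 [0.5793 0.1374 0.1088] [ 0.28  0.14 -0.09]
2.0 [0.5861 0.1406 0.1059] [ 0.27  0.13 -0.12]
2.08 [0.5928 0.1438 0.1024] [ 0.26  0.13 -0.14]
2.16 [0.5991 0.1469 0.0983] [ 0.25  0.12 -0.16]
2.25 [0.6051 0.1497 0.0936] [ 0.24  0.12 -0.19]
2.33 [0.6108 0.1525 0.0884] [ 0.23  0.11 -0.21]
2.41 [0.616  0.155  0.0827] [ 0.21  0.1  -0.23]
2.49 [0.6208 0.1573 0.0766] [ 0.19  0.09 -0.25]
2.57 [0.6252 0.1594 0.07  ] [ 0.17  0.08 -0.26]
2.65 [0.629  0.1612 0.0631] [ 0.15  0.07 -0.28]
2.73 [0.6324 0.1628 0.0559] [ 0.13  0.06 -0.29]
2.82 [0.6352 0.1642 0.0484] [ 0.11  0.05 -0.3 ]
2.9 [0.6374 0.1653 0.0406] [ 0.09  0.04 -0.31]
2.98 [0.6391 0.166  0.0327] [ 0.07  0.03 -0.32]
3.06 [0.6402 0.1666 0.0246] [ 0.04  0.02 -0.32]
3.14 [0.6406 0.1668 0.0165] [ 0.02  0.01 -0.32]
```

Call:
carry_out(series=[[-0.3, -0.1, 0.9, 0, 0, 0, 0], [0, 0, 0.9, 0, 0, 0, 0]])

```text
t: 10.6
tool_pos: [0.4325, 0.0659, 0.1221]
tool_rot: [-1.676, -2.656, 0.001]
contact_force: [1.0, 0.0, 0.1]
opening: 0.0
```

Call:
carry_out(series=[[0, 0, 0, 0, 0, 1, 0], [0, 0, 0, 0, 0, 1, 0], [0, 0, 0, 0, 0, 1, 0], [0, 0, 0, 0, 0, 1, 0], [0, 0, 0, 0, 0, 1, 0], [0, 0, 0, 0, 0, 1, 0], [0, 0, 0, 0, 0, 1, 0], [0, 0, 0, 0, 0, 1, 0], [0, 0, 0, 0, 0, 1, 0], [0, 0, 0, 0, 0, 1, 0], [0, 0, 0, 0, 0, 1, 0], [0, 0, 0, 0, 0, 1, 0]])

```text
t: 11.8
tool_pos: [0.434, 0.066, 0.1231]
tool_rot: [-0.123, 3.137, -0.0]
contact_force: [-0.1, -0.2, -0.4]
opening: -0.0001
```

Call:
carry_out(series=[[0, 0, 0, 0, 0, 1, 0], [0, 0, 0, 0, 0, 1, 0], [0, 0, 0, 0, 0, 1, 0], [0, 0, 0, 0, 0, 0.7, 0], [0, 0, -0.7, 0, 0, 0, 0], [0, 0, -0.7, 0, 0, 0, 0], [0, 0, -0.7, 0, 0, 0, 0], [0.2, 0.1, 0, 0, 0, 0, 0], [0.2, 0.1, 0, 0, 0, 0, 0], [0, 0, 0, 0, 0, 0, 0]])

```text
t: 12.8
tool_pos: [0.4449, 0.0712, 0.0708]
tool_rot: [-0.692, 3.061, -0.001]
contact_force: [0.3, -0.2, 0.4]
opening: -0.0001
```

```bash
python3 - <<'E'
from st import *
st();p=pic('scene','s7.png',(280,130,400,220),6)
E
```

```text
t 12.8 tcp [0.4449 0.0712 0.0708] loc [-128.8   -1.5] jawdeg 115.5 z [ 0.003  0.    -1.   ] F [ 0.3 -0.2  0.4] op -0.0001
```

View pics/s7.png

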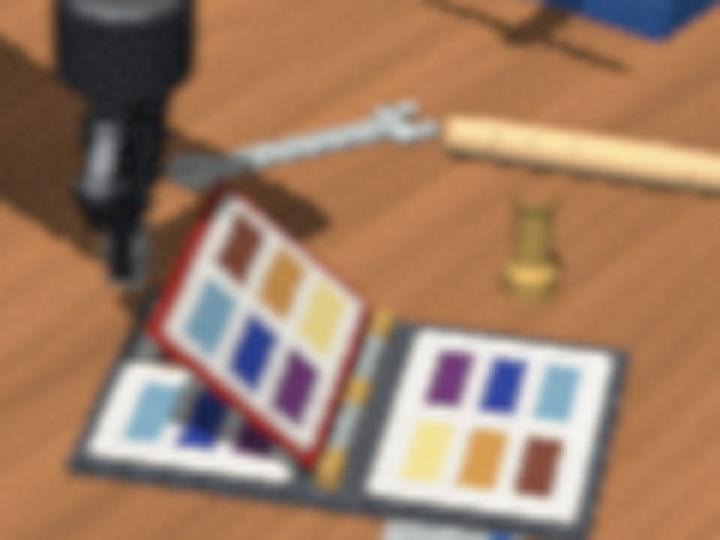

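Call:
carry_out(series=[[0.24, 0.13, 0, 0, 0, 0, 0], [0.24, 0.13, 0, 0, 0, 0, 0], [0.24, 0.13, 0, 0, 0, 0, 0], [0.24, 0.12, 0.3, 0, 0, 0, 0], [0.26, 0.13, 0.28, 0, 0, 0, 0], [0.28, 0.14, 0.25, 0, 0, 0, 0], [0.3, 0.14, 0.22, 0, 0, 0, 0]])

```text
t: 13.55
tool_pos: [0.4879, 0.0936, 0.096]
tool_rot: [0.692, -3.062, 0.002]
contact_force: [-4.9, -2.8, 5.2]
opening: -0.0002
```

```bash
python3 - <<'E'
from st import *
st();p=pic('scene','s8.png',(280,130,400,220),6)
E
```

```text
t 13.55 tcp [0.4879 0.0936 0.096 ] loc [-80.4   0.1] jawdeg 115.5 z [-0.002 -0.002 -1.   ] F [-4.9 -2.8  5.2] op -0.0002
```

View pics/s8.png

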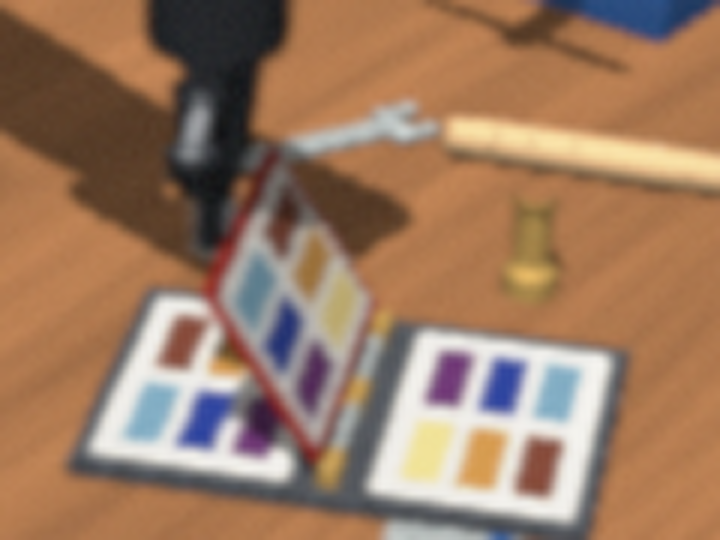

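The leaf is turning (edge now at about crop (240,220), roughly 1.05 rad) with modest force. Next I'll continue the arc.

Call:
carry_out(series=[[0.32, 0.15, 0.22, 0, 0, 0, 0], [0.33, 0.16, 0.18, 0, 0, 0, 0], [0.34, 0.16, 0.14, 0, 0, 0, 0], [0.35, 0.17, 0.1, 0, 0, 0, 0], [0.36, 0.17, 0.07, 0, 0, 0, 0], [0.36, 0.17, 0.04, 0, 0, 0, 0], [0.34, 0.17, 0.01, 0, 0, 0, 0], [0.29, 0.14, -0.01, 0, 0, 0, 0]])

```text
t: 14.4
tool_pos: [0.5558, 0.1266, 0.1136]
tool_rot: [0.692, -3.064, -0.0]
contact_force: [-1.9, -0.6, 1.2]
opening: 0.0002
```

```bash
python3 - <<'E'
from st import *
st();p=pic('scene','s9.png',(280,130,400,220),6)
E
```

```text
t 14.4 tcp [0.5558 0.1266 0.1136] loc [-4.9  0.5] jawdeg 115.5 z [-0. -0. -1.] F [-1.9 -0.6  1.2] op 0.0002
```

View pics/s9.png

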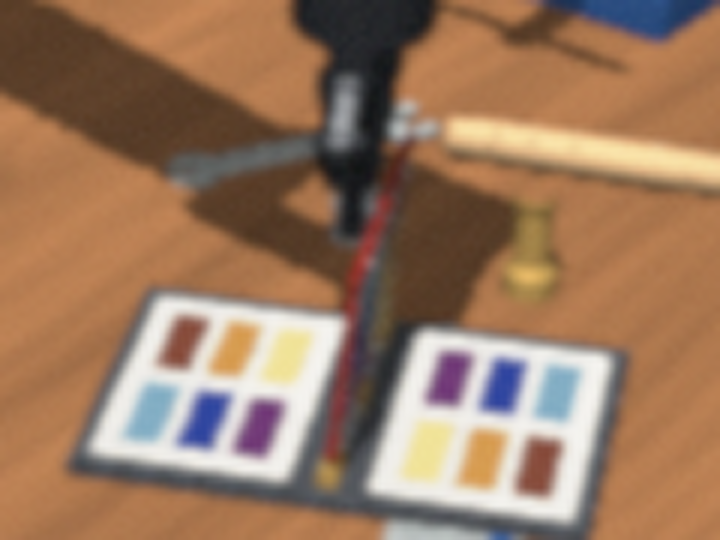

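Leaf is about upright (crop (370,280)) and in contact. I'll continue over and down.

Call:
carry_out(series=[[0.29, 0.14, -0.04, 0, 0, 0, 0], [0.29, 0.14, -0.07, 0, 0, 0, 0], [0.28, 0.14, -0.09, 0, 0, 0, 0], [0.27, 0.13, -0.12, 0, 0, 0, 0], [0.26, 0.13, -0.14, 0, 0, 0, 0], [0.25, 0.12, -0.16, 0, 0, 0, 0], [0.24, 0.12, -0.19, 0, 0, 0, 0], [0.23, 0.11, -0.21, 0, 0, 0, 0], [0.21, 0.1, -0.23, 0, 0, 0, 0], [0.19, 0.09, -0.25, 0, 0, 0, 0], [0.17, 0.08, -0.26, 0, 0, 0, 0]])

```text
t: 15.55
tool_pos: [0.6224, 0.159, 0.0692]
tool_rot: [-0.692, 3.064, 0.0]
contact_force: [-0.6, 0.5, 1.6]
opening: 0.0001
```

```bash
python3 - <<'E'
from st import *
st();p=pic('scene','s10.png',(280,130,400,220),6)
E
```

```text
t 15.55 tcp [0.6224 0.159  0.0692] loc [69.2  0.8] jawdeg 115.5 z [ 0.  0. -1.] F [-0.6  0.5  1.6] op 0.0001
```

View pics/s10.png

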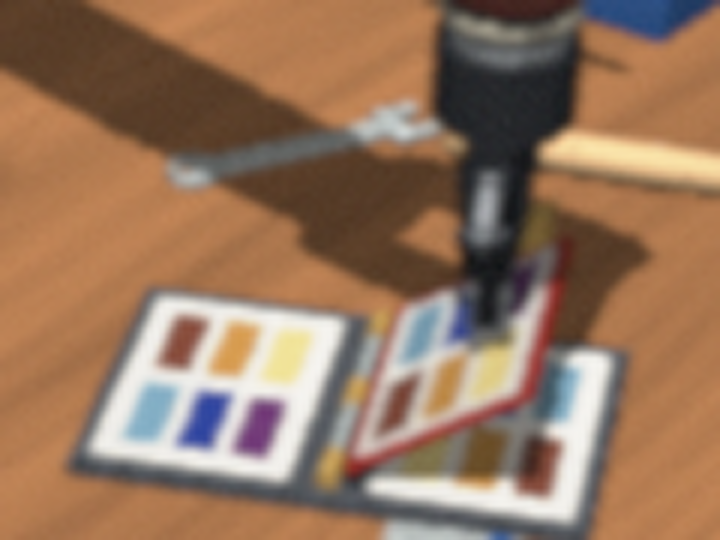

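Call:
carry_out(series=[[0.15, 0.07, -0.28, 0, 0, 0, 0], [0.13, 0.06, -0.29, 0, 0, 0, 0], [0.11, 0.05, -0.3, 0, 0, 0, 0], [0.09, 0.04, -0.31, 0, 0, 0, 0], [0.07, 0.03, -0.32, 0, 0, 0, 0], [0.04, 0.02, -0.3, 0, 0, 0, 0], [0.02, 0.01, -0.2, 0, 0, 0, 0], [0, 0, 0, 0, 0, 0, 0]])

```text
t: 16.4
tool_pos: [0.6364, 0.1654, 0.0184]
tool_rot: [0.692, -3.062, 0.0]
contact_force: [-0.4, -0.1, 0.3]
opening: -0.0001
```

Call:
carry_out(series=[[0, 0, -0.1, 0, 0, 0, 0], [0, 0, 0, 0, 0, 0, 0]])

```text
t: 16.6
tool_pos: [0.6371, 0.1656, 0.0171]
tool_rot: [0.692, -3.064, 0.0]
contact_force: [-0.9, 0.4, -0.2]
opening: 0.0003
```

Call:
carry_out(series=[[0, 0, -0.06, 0, 0, 0, 0], [0, 0, 0, 0, 0, 0, 0]])

```text
t: 16.8
tool_pos: [0.6375, 0.1657, 0.0166]
tool_rot: [-0.692, 3.064, -0.0]
contact_force: [-1.2, -0.4, 3.5]
opening: -0.0001
```

Call:
carry_out(series=[[0, 0, -0.06, 0, 0, 0, 0], [0, 0, 0, 0, 0, 0, 0]])

```text
t: 17.0
tool_pos: [0.6375, 0.1657, 0.0164]
tool_rot: [0.692, -3.064, 0.0]
contact_force: [-4.9, -1.0, 10.1]
opening: 0.0
```

```bash
python3 - <<'E'
from st import *
st();p=pic('scene','s11.png',(280,130,400,220),6)
E
```

```text
t 17.0 tcp [0.6375 0.1657 0.0164] loc [85.7  0.3] jawdeg 115.5 z [-0. -0. -1.] F [-4.9 -1.  10.1] op 0.0
```

View pics/s11.png

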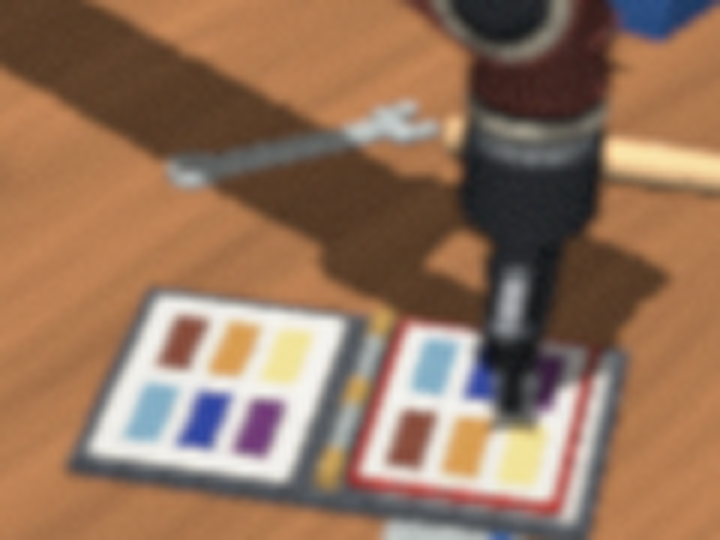

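The leaf is flat, with a clear stop at z = 16.4 mm and 10 N. Next I'll retreat straight up, then aside.

Call:
carry_out(series=[[0, 0, 0.3, 0, 0, 0, 0], [0, 0, 0.9, 0, 0, 0, 0], [0, 0, 0.9, 0, 0, 0, 0], [0, 0, 0.9, 0, 0, 0, 0], [0, 0, 0.9, 0, 0, 0, 0], [0, 0, 0.9, 0, 0, 0, 0], [0, 0, 0.9, 0, 0, 0, 0], [0, 0, 0.9, 0, 0, 0, 0], [0, 0, 0.9, 0, 0, 0, 0], [-0.9, 0.9, 0, 0, 0, 0, 0], [-0.9, 0.9, 0, 0, 0, 0, 0], [-0.9, 0.9, 0, 0, 0, 0, 0]])

```text
t: 18.25
tool_pos: [0.5691, 0.2337, 0.2021]
tool_rot: [-0.691, 3.064, 0.0]
contact_force: [0.0, 1.0, 0.2]
opening: 0.0003
```

Call:
carry_out(series=[[-0.9, 0.9, 0, 0, 0, 0, 0], [-0.9, 0.9, 0, 0, 0, 0, 0], [-0.9, 0.9, 0, 0, 0, 0, 0], [-0.9, 0.9, 0, 0, 0, 0, 0], [-0.9, 0.9, 0, 0, 0, 0, 0], [-0.9, 0.9, 0, 0, 0, 0, 0], [-0.9, 0.9, 0, 0, 0, 0, 0], [-0.9, 0.9, 0, 0, 0, 0, 0], [-0.9, 0.9, 0, 0, 0, 0, 0], [-0.9, 0.9, 0, 0, 0, 0, 0], [0, 0, 0, 0, 0, 0, 0]])

```text
t: 19.35
tool_pos: [0.3424, 0.4601, 0.2018]
tool_rot: [0.698, -3.063, -0.002]
contact_force: [0.3, -0.4, 0.1]
opening: -0.0
```

```bash
python3 - <<'E'
from st import *
st();p=pic('scene','s12.png',(280,150,400,240),6);q=pic('top','t12.png',(200,110,380,290),3.3)
for p in(p,q):
  for m in ctrl.mark_of(p,'bar_center'):
    X=onz(p,np.array(m['position'])*[640,400],.01);d=X[:2]-v[:2];c,s=np.cos(v[2]),np.sin(v[2])
    print(m['p'],X.round(3),c*d[0]+s*d[1],-s*d[0]+c*d[1])
  for m in ctrl.mark_of(p,'leaf_edge')[:1]:
    X=onz(p,np.array(m['position'])*[640,400],.014);d=X[:2]-v[:2];print('edge',m['p'],c*d[0]+s*d[1],-s*d[0]+c*d[1])
E
```

```text
t 19.35 tcp [0.3424 0.4601 0.2018] loc [-53.1 393.5] jawdeg 115.7 z [-0.001  0.001 -1.   ] F [ 0.3 -0.4  0.1] op -0.0
0.71 [0.678 0.048 0.01 ] 0.07137626558224616 -0.12360284350070933
0.51 [0.799 0.028 0.01 ] 0.1715219247475556 -0.1932801870363072
0.48 [ 0.599 -0.083  0.01 ] -0.05674359718767463 -0.2067616349484916
edge 0.8 0.13087233775135174 -0.0063441924501631275
0.7 [0.684 0.039 0.01 ] 0.07298169827883264 -0.13458814202940297
0.63 [ 0.602 -0.09   0.01 ] -0.05644993985966576 -0.21461994066655335
0.55 [0.807 0.009 0.01 ] 0.17054041341177908 -0.2143225711892489
0.3 [0.353 0.348 0.01 ] -0.09202940229379503 0.2882349387996561
edge 0.58 0.12397693263541847 -4.7666761670901725e-05
```

View pics/s12.png

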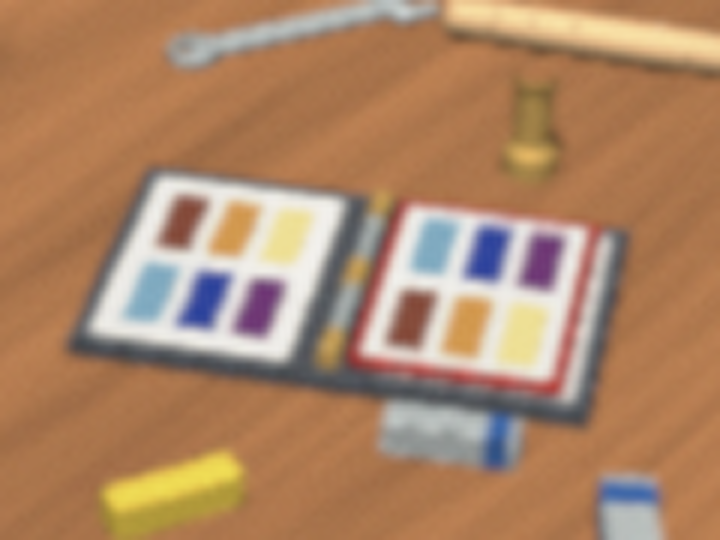

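View pics/t12.png

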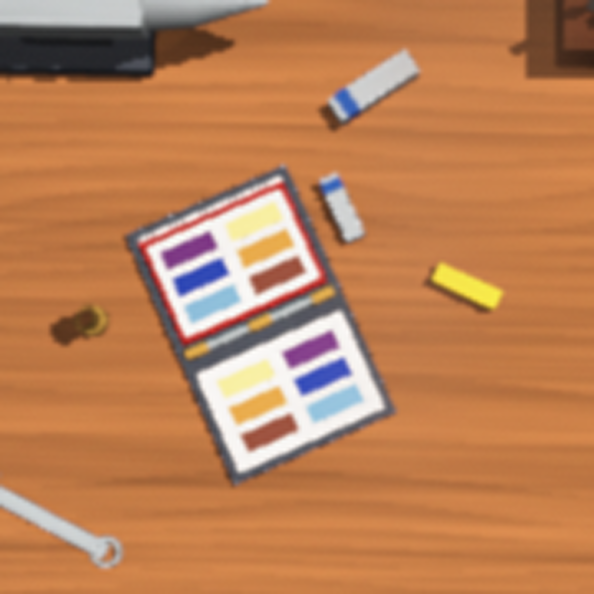

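The leaf lies flat on the far half. In the top view the bar, near (342,208), is clear of the board with wood showing between them, and it is flat on the bench. Nothing else moved, so I'm handing the job in.

```bash
python3 -c "
from station import ctrl;print(ctrl.finish_job())"
```

```text
the job is handed in; nothing more can be done
None
```

I pushed the steel bar off the board on its -y side, then turned the red-edged leaf over the spine until it lay flat on the far half. I handed the job in at about 19.4 s, with the gripper clear of everything.

- **Bar:** In the last pictures it lies flat on the bench, with its centre 124–135 mm from the board's long centre line and the board edge at 90 mm. The two cameras disagree by about 11 mm on that distance, but both put the bar fully off the board.
- **Leaf:** I pressed it down until the fingertips stopped 16.4 mm above the bench at about 10 N; the leaf's top face is at 16.5 mm when flat. It stayed down after I pulled away. The two cameras put its free edge 124 and 131 mm from the spine; 125 mm is expected.
- **Other things:** The drift, wrench, hammer and the two look-alike bars appear where they were. The tin, cup and brush were not in my last crops, and the arm never went near them.
- **Forces:** The highest reading I saw was about 11 N, during the final press on the leaf. I only read the force at the end of each move.

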